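# Lock the shower cabinet with its spring clip

### The job

Lock the little cabinet down: take the spring clip from the shelf and push it sideways, mouth first and lying flat on the stud's collar, into the groove of the stud on the cabinet's roof until it snaps fully home. Feel for the collar and push gently, never forcing the stud. Let go and leave the clip there, with the cups, canister, dish and pad undisturbed and the cabinet door shut.

Things in the scene. Friction and masses are not known exactly. Their poses are not given: they have to be found in the camera images.
- clip_tab (a point): Centre of the clip's grip tab: plastic block 20 mm long (x) x 12 mm wide (y) x 36 mm high, this point half-way up, 18 mm above the clip's underside. The clip (about 85 g) is an open steel fork 7 mm thick lying flat, tab upward. x axis: from tab to mouth; z up. Bore centre 40 mm ahead along x. The fork is 44 mm wide; its back begins 18 mm ahead of this point; a 12 mm wide neck joins it to the tab.
- clip_bore (a point): Centre of the clip's bore, half-way through the 7 mm thick fork; same axes as clip_tab. Two sprung jaws, each giving way sideways by up to 5 mm, narrow the throat to 13 mm at 9 mm ahead of this point. Pushed over the stud's 18 mm core they resist with about 5 to 8 N, then the push drops as they snap shut behind it and rises sharply at the stop: home, this point within about 1 mm of the stud axis.
- clip_mouth (a point): Middle of the clip's flared mouth, 20 mm ahead of the bore centre, half-way through the fork. The flare is about 29 mm wide between the tips and guides the stud's core in; same axes as clip_tab.
- stud_axis (a point): Point on the cabinet's roof, 120 mm above the shelf, on the vertical axis of the steel stud that comes up through it; z up. Stud from below: stem 36 mm thick; round collar 56 mm across, 5 mm thick; groove 10 mm high with a core 18 mm across; round head 26 mm across, 18 mm high. It is round: the clip may come from any side. Slippery (friction about 0.2), it does not give.
- collar (a point): NOMINAL centre of the collar's top face (the groove's floor), 26 mm above stud_axis. This point is fixed to the cabinet; the stud really sits anywhere from 12 mm lower to 12 mm higher, which no reading shows. Find it by lowering the clip lightly on to the collar beside the head. Forcing the clip against stud or cabinet with more than 18 N spoils the stud.
- cabinet: White cabinet 180 mm (x) x 220 mm (y) x 120 mm high, origin at the centre of its underside, fixed to the shelf; its door and bar handle (35 mm out) face -x of its own frame. The stud axis is at x -30 mm, y -40 mm of this frame.
- cabinet_door0 (a joint): Opening angle of the cabinet door, rad, 0 shut.
- cups: Stack of three nested clear cups, 72 mm across, 107 mm high, origin at the centre of its underside. Leave alone.
- canister: Steel pill canister, 52 mm across, about 75 mm high, origin at the centre of its underside. Leave alone.
- dish: Oval white ceramic dish, 144 x 84 x 22 mm, origin at the centre of its underside. Leave alone.
- pad: Blue peanut-shaped silicone scrubbing pad, 132 x 68 x 28 mm, origin at the centre of its underside. Leave alone.
Things that resemble listed ones, but are neither listed nor needed, are in the scene too. Leave any green look-alike of the part that bears clip_tab alone.

How it is judged (in metres and radians):
On the way, in this order (a step that is already met when the one before it is completed fails the run):
1. the clip is lifted to above the cabinet's roof (height (world z) of clip_bore above 0.125 m), for 0.1 s.
2. the clip is at the stud with its mouth just short of the core, level with the groove (horizontal distance between clip_bore and stud_axis between 0.01 and 0.024 m and z of clip_bore in the frame of stud_axis between 0.013 and 0.045 m).
3. the clip is snapped home in the groove (horizontal distance between clip_bore and stud_axis below 0.004 m), for 0.2 s.
At the end, for the whole second after the job is handed in: The clip sits in the stud's groove, flat within 0.12 rad, its bore centre within 4 mm of the stud axis and between collar and head, let go and at rest; the cabinet door is shut (within 0.1 rad) and the bystanders are where they were (horizontal distance between clip_bore and stud_axis below 0.004 m and z of clip_bore in the frame of stud_axis between 0.013 and 0.045 m and angle between clip_bore's own z axis and vertical below 0.12 rad and linear speed of clip below 0.02 m/s and value of joint cabinet_door0 below 0.1 rad); the robot touches nothing.
It fails at once if the clip is forced against the stud or cabinet with more than 18 N (contact force between clip and cabinet above 18 N).
It fails at once if the fingers strike the cabinet or stud with more than 15 N (contact force between the fingers and cabinet above 15 N).
It fails at once if a bystander is moved by more than 15 mm (distance of any of cups, canister, dish, pad from where it was at the start of the episode above 0.015 m).
It also fails if it takes over 61 s, if anything falls off the work surface, if the arm or the gripper's body presses on something with over 40 N, if the wrist force passes 120 N, or if a joint passes its speed limit or range.

### The arm

A 6-joint arm with a two-finger parallel gripper is mounted at the origin on the work surface. World frame = base frame: x ahead of the robot, y to its left, z up, the work surface at z = 0. Lengths are in m, angles in degrees, forces in N, time in s.
With the tool pointing down it reaches from about 0.35 to 0.975 m from the base axis. Payload 17.4 kg.
Tool frame: the origin (TCP) lies midway between the tips of the shut fingers; the grasp point (between the pads) lies 19 mm behind it; z points along the fingers, y is the line along which they close (so a half turn about z gives the same grasp; the last joint's range is limited). The gripper opens to 85 mm and grips with 20 to 120 N. Pads are 22 mm wide; open, the fingers measure 114 mm over their backs; the gripper's body (76 mm by 85 mm) begins 54 mm behind the grasp point. The pads swing forward as they close: fully open they stand 13 mm farther back than shut.
Start: joints at [63.381, 6.646, 82.598, -0, 90.757, -2.166], TCP at [0.279, 0.614, 0.231] pointing down, gripper open.
Joint ranges: [-162.19, 162.19], [-47.58, 125.68], [4.15, 143.07], [-65.23, 245.23], [0.69, 171.88], [-170.13, 170.13]. Speed limits (degrees/s): [108.29, 108.29, 127.2, 180, 180, 180].

### API

Orientations are given as a 3x3 rotation matrix whose columns are the frame's x, y, z axes.
In Python, from plant import * gives the robot as it stands.
- The arm moves only by the shell command python3 -m creep 'ROWS' [FORCE]. ROWS is JSON, a list of rows, each a list of 7 numbers: the shift along the tool's x, y, z in cm, then the turn, a rotation vector about the tool's x, y, z in degrees, then the closure in counts, from 0 (fully open) to 255 (shut). In form: [[tx, ty, tz, rx, ry, rz, fingers], ...]. A call has 1 to 5 rows; each row is the pose to reach, as a shift and turn from the pose commanded when the call began, along the tool's axes at that moment; what a row does not reach only later rows make up. A row lasts 1/12 s, in which the tool goes at most 41.7 mm and 7.16 degrees, less where a joint would pass 70% of its speed; a pose out of reach is approached as far as the arm can. A call with a gripper value outside its range is refused whole. The fingers move at their own pace and stop on an object; FORCE is the grip in N (left out, the last holds). Time passes only in rows, so rows that repeat a pose let the fingers close. It gives the time, the measured TCP pose, the force, the opening and the grip force at its end, in the units of the state.
- get_state(): the state, without advancing time (a new reading comes with each control period).
- capture(name): name is "scene" or "side" or "wrist"; returns a dict with "frame" (420x560x3 uint8, red, green, blue), "fov_y" (degrees; the focal length in pixels is half the picture's height over the tangent of half this angle, whatever the lens; pixels are square), "cx", "cy" (the principal point, pixels), "position" and "rotation" of the camera in the world. Camera axes: x right, y up, looking along -z (the intrinsics and any distortion apply to the point x, -y, -z); pixel columns grow to the right and rows downward; lengths in m; the calibration is good to about 2 mm. A picture is of the moment at which its call begins. There is no depth.
- close_job(): hands the job in; it is judged then, once.
Trained networks look in the newest picture that a camera, given by its name, has taken for a name from the list of things; names that differ only in an ending like _2 or _b are one class to them, and where a whole thing is asked for, a point or a joint stands for the part that bears it (a point fixed in the world has none). Each returns a list of dicts, best first, with "conf" (0 to 1); they miss things now and then, are a little off and sometimes report something else, mostly with a low value. They report only what shows in the picture. A call takes as long as a camera call. They do not tell look-alikes from the thing itself.
- look_for(query, camera): "xy" ([column, row] in pixels, amid what is visible of it).
- regions_of(query, camera): "pixels" (420x560 bool, what is visible of it) and "xy" ([column, row] in pixels, amid what is visible of it).
The state is a dict: "clock": time; "joint_positions": joint angles; "qvel": joint speeds; "effort": joint torques, N m; "position": TCP position; "tool_rot": TCP orientation; "ft_force": force on the tool from outside, world axes, zero at the start; "wrist_torque": the same for the moment, N m; "gripper_width": finger opening in m; "grip_force": force on a finger pad.
Only numpy, scipy, OpenCV 4.12 (cv2) and the standard library are available. Lean on these libraries where they do the work, as an engineer would, in place of code of your own. Each camera call takes 0.05 s, during which the arm holds its last target. There are 200 camera calls.

## Working session

There is one attempt and no reset: what is moved stays moved. The work goes in short steps, Python scripts to look and compute and a shell command to move; the robot and the scene stay as the last step left them, time stands still between calls to the robot, and variables do not carry over. Pictures are saved under pics/ and viewed, at most 10 in all, crops included, and the job is handed in when it is done.

```bash
mkdir -p pics; ls
cat > h.py <<'E'
from plant import *
import numpy as np, cv2, json
def ray(c,uv):
    f=210/np.tan(np.radians(c['fov_y'])/2)
    d=np.array([(uv[0]-c['cx'])/f,-(uv[1]-c['cy'])/f,-1.0])
    R=np.array(c['rotation']); d=R@d
    return np.array(c['position']),d/np.linalg.norm(d)
def onz(c,uv,z):
    p,d=ray(c,uv); return p+d*(z-p[2])/d[2]
def proj(c,P):
    f=210/np.tan(np.radians(c['fov_y'])/2)
    q=np.array(c['rotation']).T@(np.array(P)-np.array(c['position']))
    return np.array([c['cx']+f*q[0]/-q[2], c['cy']-f*q[1]/-q[2]])
E
python3 - <<'E'
from h import *
ims=[]
for n in ['scene','side','wrist']:
    c=capture(n)
    print(n,{k:(np.round(v,3).tolist() if k!='frame' else None) for k,v in c.items()})
    for q in ['clip_tab','clip_bore','stud_axis','collar','cabinet']:
        print(q,[(np.round(r['xy'],1).tolist(),round(r['conf'],2)) for r in look_for(q,n)][:4])
    cv2.imwrite(f'pics/{n}0.png',c['frame'][:,:,::-1])
print(get_state())
E
```

```text
pics
scene {'frame': None, 'fov_y': 52.928, 'cx': 275.52, 'cy': 206.907, 'position': [1.208, -0.492, 0.75], 'rotation': [[0.65, -0.463, 0.603], [0.76, 0.403, -0.509], [-0.007, 0.789, 0.614]]}
clip_tab [([184.8, 269.6], 0.86), ([142.5, 283.8], 0.53)]
clip_bore [([139.5, 284.8], 0.81), ([184.1, 270.1], 0.66)]
stud_axis [([320.8, 212.4], 0.55)]
collar []
cabinet [([318.8, 214.2], 0.6)]
side {'frame': None, 'fov_y': 44.601, 'cx': 280.31, 'cy': 204.073, 'position': [0.134, -0.979, 0.889], 'rotation': [[0.909, 0.256, -0.328], [-0.416, 0.515, -0.75], [-0.023, 0.818, 0.575]]}
clip_tab [([311.4, 332.8], 0.93), ([304.7, 296.5], 0.56)]
clip_bore [([304.0, 297.4], 0.77), ([316.2, 329.5], 0.6)]
stud_axis [([278.5, 193.1], 0.97)]
collar [([279.9, 194.0], 0.87)]
cabinet [([283.1, 194.7], 0.86), ([399.2, 329.8], 0.4)]
wrist {'frame': None, 'fov_y': 70.584, 'cx': 279.489, 'cy': 205.213, 'position': [0.204, 0.648, 0.374], 'rotation': [[0.414, -0.863, -0.291], [0.91, 0.391, 0.133], [-0.001, -0.32, 0.948]]}
clip_tab []
clip_bore []
stud_axis [([111.1, 412.0], 0.87)]
collar [([113.2, 410.9], 0.81)]
cabinet [([114.4, 410.4], 0.69)]
{'clock': 0.9, 'joint_positions': array([ 6.33811909e+01,  6.64560432e+00,  8.25973594e+01,  4.49817635e-05,
        9.07575947e+01, -2.16575871e+00]), 'qvel': array([-0.03239279, -0.09112883,  0.03651921,  0.03177517,  0.07366824,
        0.0096712 ]), 'effort': array([-7.23732101e-04, -7.31788373e+01, -6.32608294e+01, -2.16346034e-04,
        1.25897004e-03,  3.89690047e-05]), 'position': array([0.27942242, 0.61444991, 0.23131401]), 'tool_rot': array([[-9.10300780e-01,  4.13947449e-01, -5.06881544e-06],
       [ 4.13947449e-01,  9.10300780e-01, -8.36184470e-06],
       [ 1.15278236e-06, -9.71001697e-06, -1.00000000e+00]]), 'ft_force': array([ 0.25224118, -0.49830705,  0.00372794]), 'wrist_torque': array([-0.00195214, -0.00520273, -0.02362209]), 'grip_force': 0.0, 'gripper_width': 0.08532795334707367}
```

View pics/scene0.png

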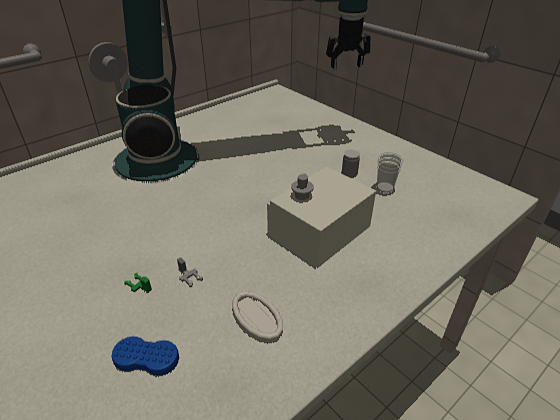

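View pics/side0.png

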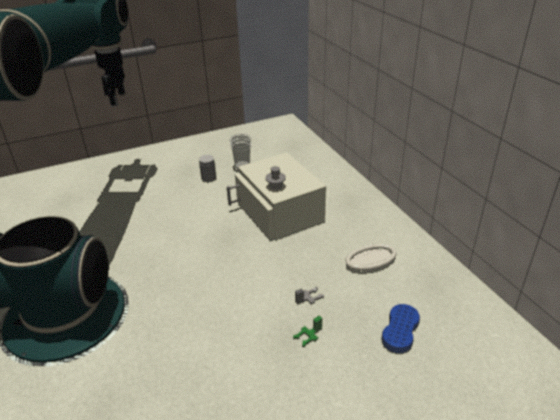

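```bash
cat > fit.py <<'E'
from h import *
from scipy.optimize import minimize
S=4
def box(x0,x1,y0,y1,z0,z1): return np.array([[x,y,z] for x in(x0,x1) for y in(y0,y1) for z in(z0,z1)])
def cyl(x,y,r,z0,z1):
    a=np.linspace(0,2*np.pi,24,endpoint=False)
    return np.array([[x+r*np.cos(t),y+r*np.sin(t),z] for t in a for z in(z0,z1)])
def clip_parts():  # in tab xy frame, z from underside
    P=[box(-10,10,-6,6,0,36),box(8,20,-6,6,0,7)]
    # fork: ring polys outer, 44 wide, x 18..60
    for s in(1,-1):
        P+= [np.array([[18,0,z],[18,s*12,z],[25,s*22,z],[28,s*12,z],[28,0,z]]) if 0 else None for z in ()]
        pts=[[(18,0),(18,14),(30,9),(30,0)],[(18,14),(26,22),(36,22),(36,10),(29,10)],[(36,22),(58,22),(60,15),(49,7),(40,12),(36,10)]]
        for q in pts: P.append(np.array([[x,s*y,z] for x,y in q for z in(0,7)]))
    return [p/1000 for p in P]
def stud_parts(dz=0):
    h=lambda z:.12+z
    t=.026+dz
    return [cyl(0,0,.018,.12,.12+t-.005),cyl(0,0,.028,.12+t-.005,.12+t),cyl(0,0,.009,.12+t,.13+t),cyl(0,0,.013,.13+t,.148+t)]
def place(parts,x,y,a):
    R=np.array([[np.cos(a),-np.sin(a),0],[np.sin(a),np.cos(a),0],[0,0,1]])
    return [p@R.T+[x,y,0] for p in parts]
def render(c,parts):
    m=np.zeros((420*S,560*S),np.uint8)
    for p in parts:
        uv=np.array([proj(c,q) for q in p])
        cv2.fillConvexPoly(m,cv2.convexHull(np.round((uv+.5)*S).astype(np.int32)),255)
    return cv2.resize(m,(560,420),interpolation=cv2.INTER_AREA)/255.
def fit(cams,masks,parts,x0,step):
    def cost(v):
        s=0
        for c,m in zip(cams,masks):
            r=cv2.GaussianBlur(render(c,parts(v)),(0,0),1); mm=cv2.GaussianBlur(m.astype(float),(0,0),1)
            s+=((r-mm)**2).sum()/m.sum()
        return s
    x0=np.array(x0,float); sim=np.vstack([x0]+[x0+np.eye(len(x0))[i]*step[i] for i in range(len(x0))])
    r=minimize(cost,x0,method='Nelder-Mead',options=dict(initial_simplex=sim,maxiter=150,xatol=1e-5,fatol=1e-5))
    return r.x,r.fun
E
python3 - <<'E'
from fit import *
cs=[];mk={'clip_bore':[],'cabinet':[]}; other=[]
for n in ['scene','side']:
    c=capture(n); cs.append(c)
    for q in mk:
        rs=regions_of(q,n)
        fr=c['frame'].astype(int)
        good=[]
        for r in rs:
            m=r['pixels']; px=fr[m].mean(0); print(n,q,np.round(r['xy'],1),round(r['conf'],2),m.sum(),np.round(px))
            if q=='cabinet' and m.sum()>2000 or q!='cabinet' and px[1]<px[0]+25: good.append(m)
        mk[q].append(good[0] if good else None)
np.savez('m.npz',**{q+str(i):mk[q][i] for q in mk for i in(0,1)})
import pickle; pickle.dump((cs,mk),open('m.pkl','wb'))
print([onz(c,np.argwhere(m)[:,::-1].mean(0),.01) for c,m in zip(cs,mk['clip_bore'])])
g=onz(cs[0],np.argwhere(mk['clip_bore'][0])[:,::-1].mean(0),.008)
best=[]
for a in np.arange(0,360,45):
    d=np.radians(a)
    best.append((*fit(cs,mk['clip_bore'],lambda v:place(clip_parts(),*v),[g[0]-.025*np.cos(d),g[1]-.025*np.sin(d),d],[.01,.01,.4])[::-1],))
best.sort(key=lambda t:t[0])
for b in best[:3]: print('clip',b[0],b[1][:2],np.degrees(b[1][2]))
cb=lambda v:place([box(-.09,.09,-.11,.11,0,.12)]+[p+[-.03,-.04,0] for p in stud_parts(v[3])],*v[:3])
g=onz(cs[0],np.argwhere(mk['cabinet'][0])[:,::-1].mean(0),.07)
bb=[]
for a in (0,45,90,135,180,225,270,315): bb.append(fit(cs,mk['cabinet'],cb,[g[0],g[1],np.radians(a),0],[.02,.02,.3,.01])[::-1])
bb.sort(key=lambda t:t[0])
for b in bb[:3]:
    x,y,a,dz=b[1]; print('cab',b[0],x,y,np.degrees(a),dz,'stud',place([np.array([[-.03,-.04,.12]])],x,y,a)[0])
out=[]
v=best[0][1];w=bb[0][1]
for c,(u0,v0) in zip(cs,[(120,150),(180,140)]):
    im=c['frame'][:,:,::-1].copy()
    big=cv2.resize(im[v0:v0+200,u0:u0+266],None,fx=3,fy=3,interpolation=cv2.INTER_CUBIC)
    for parts in (place(clip_parts(),*v),cb(w)):
        r=cv2.resize(render(c,parts)[v0:v0+200,u0:u0+266],None,fx=3,fy=3)
        cn,_=cv2.findContours((r>.5).astype(np.uint8),cv2.RETR_LIST,cv2.CHAIN_APPROX_NONE); cv2.drawContours(big,cn,-1,(0,0,255),1)
    out.append(big[:, :798])
cv2.imwrite('pics/fa.png',out[0]);cv2.imwrite('pics/fb.png',out[1])
E
```

```text
scene clip_bore [187.8 269.3] 0.66 300 [92. 87. 82.]
scene clip_bore [139.5 284.8] 0.56 286 [39. 81. 43.]
scene cabinet [317.6 214.4] 0.8 7130 [116. 111.  98.]
side clip_bore [304.9 299.4] 0.81 245 [100.  97.  91.]
side clip_bore [312.4 332.2] 0.58 353 [ 68. 105.  65.]
side cabinet [279.5 194.2] 0.71 5739 [135. 132. 115.]
side cabinet [305.6 299.2] 0.27 334 [112. 109. 100.]
[array([ 0.53736386, -0.20318409,  0.01      ]), array([ 0.53363819, -0.20610897,  0.01      ])]
clip 0.3321951451635856 [ 0.51337668 -0.20504182] 4.4290102079562415
clip 0.3334644869637766 [ 0.51339474 -0.20507539] 364.65796586451034
clip 0.33523322935693645 [ 0.5131018  -0.20481884] 4.32770357649683
cab 0.04733763697616454 0.6251817122305209 0.1518381828709543 5.325364925617645 0.006324919892335686 stud [[0.59902366 0.10922649 0.12      ]]
cab 0.0551647022207343 0.6249476322000783 0.15268337648593772 185.21904777249267 -0.0019520960186335014 stud [[0.65118471 0.19524645 0.12      ]]
cab 0.30236437487202417 0.6259270115535404 0.15218186307048734 110.16325597088746 0.001540478246190258 stud [[0.67381647 0.13780829 0.12      ]]
```

View pics/fa.png

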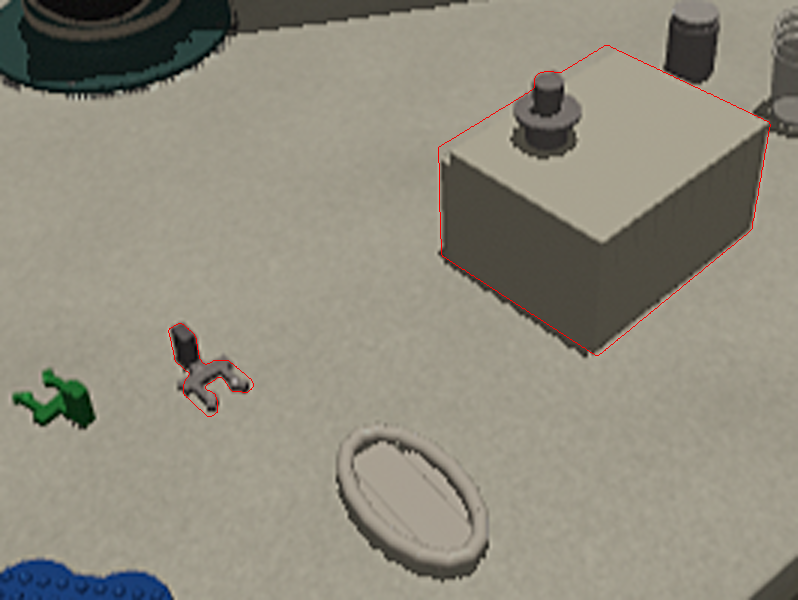

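View pics/fb.png

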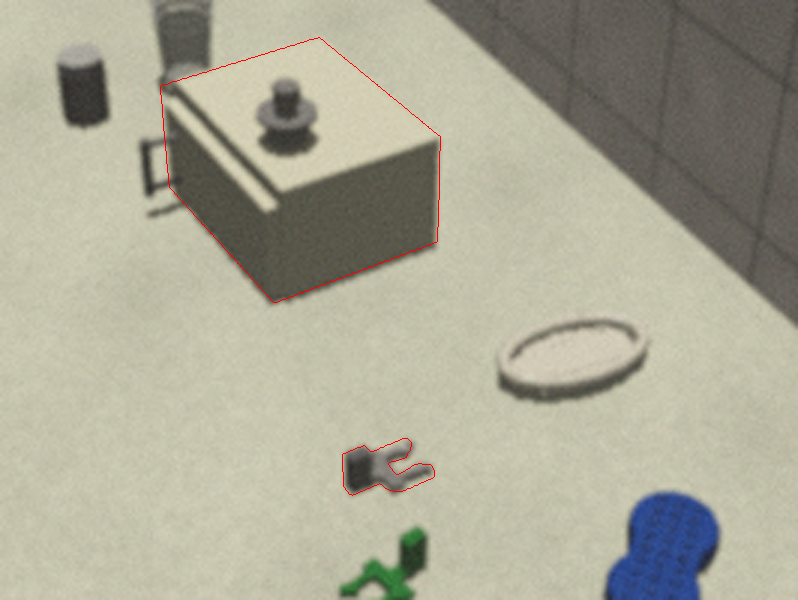

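The fitted outlines match both pictures: the grey clip is at (0.513, -0.205), yaw about 4.4°. The stud is at (0.599, 0.109), and the green look-alike lies at scene pixel (140, 284). Moving now.

```bash
python3 -m creep '[[-2.6,-3,0,0,0,-5.8,100],[-5.2,-6,0,0,0,-11.6,100],[-7.8,-9,0,0,0,-17.4,100],[-10.4,-12,0,0,0,-23.2,100],[-13,-15,0,0,0,-28.9,100]]' 30
cat > st.py <<'E'
from h import *
import sys
s=get_state(); R=s['tool_rot'];p=s['position']
print('t',round(s['clock'],2),'p',np.round(p,4),'x',np.round(R[:,0],3),'y',np.round(R[:,1],3),'F',np.round(s['ft_force'],2),'M',np.round(s['wrist_torque'],2),'w',round(s['gripper_width'],4),'g',round(s['grip_force'],1),'q6',round(s['joint_positions'][5],1))
if len(sys.argv)>3:
    t=np.array([float(v) for v in sys.argv[1:4]]); print('tool cm',np.round(R.T@(t-p)*100,2),'clip yaw',np.degrees(np.arctan2(-R[1,0],-R[0,0])))
E
python3 st.py 0.5134 -0.205 0.2
python3 - <<'E'
from h import *
import pickle
cs,_=pickle.load(open('m.pkl','rb'))
print(onz(cs[0],[139.5,284.8],.012),onz(cs[1],[312.4,332.2],.012))
E
```

```text
clock: 1.62
position: [0.3357, 0.4224, 0.2312]
tool_rot: [[-0.997, -0.083, 0.0], [-0.083, 0.997, 0.0], [-0.0, 0.0, -1.0]]
ft_force: [1.2, 0.1, 0.8]
gripper_width: 0.0518
grip_force: 0.0
t 1.62 p [0.3357 0.4224 0.2312] x [-0.997 -0.083 -0.   ] y [-0.083  0.997  0.   ] F [1.2  0.14 0.78] M [ 0.   -0.08  0.  ] w 0.0518 g 0.0 q6 -45.9
tool cm [-12.5  -64.     3.12] clip yaw 4.763940525673523
[ 0.49907345 -0.30729022  0.012     ] [ 0.4950253 -0.3109413  0.012    ]
```

```bash
python3 -m creep '[[-0.7,-4,0,0,0,0,100],[-1.4,-8,0,0,0,0,100],[-2.1,-12,0,0,0,0,100],[-2.8,-16,0,0,0,0,100],[-3.5,-20,0,0,0,0,100]]' >/dev/null
python3 -m creep '[[-0.8,-4,0,0,0,0,100],[-1.6,-8,0,0,0,0,100],[-2.4,-12,0,0,0,0,100],[-3.2,-16,0,0,0,0,100],[-4,-20,0,0,0,0,100]]' >/dev/null
python3 -m creep '[[-1,-4,0,0,0,0,100],[-2,-8,0,0,0,0,100],[-3,-12,0,0,0,0,100],[-4,-16,1,0,0,0,100],[-4.5,-20,2,0,0,0,100]]' >/dev/null
python3 -m creep '[[-0.3,-2,0.5,0,0,0,100],[-0.5,-4,1,0,0,0,100],[-0.5,-4,1,0,0,0,100],[-0.5,-4,1,0,0,0,100]]' >/dev/null
python3 st.py 0.5134 -0.205 0.007
python3 - <<'E'
from fit import *
c=capture('wrist'); rs=regions_of('clip_bore','wrist')
for r in rs: print(np.round(r['xy'],1),round(r['conf'],2),r['pixels'].sum(),np.round(c['frame'][r['pixels']].mean(0)))
good=[r['pixels'] for r in rs if (lambda p:p[1]<p[0]+25)(c['frame'][r['pixels']].mean(0))]
if good:
    print(fit([c],good[:1],lambda v:place(clip_parts(),*v),[.5134,-.205,.077],[.004,.004,.1]))
b=c['frame'][:,:,::-1].copy()
r=render(c,place(clip_parts(),.5134,-.205,.077)); cn,_=cv2.findContours((r>.5).astype(np.uint8),cv2.RETR_LIST,cv2.CHAIN_APPROX_NONE); cv2.drawContours(b,cn,-1,(0,0,255),1)
cv2.imwrite('pics/w1.png',b)
E
```

```text
t 3.2 p [ 0.5096 -0.2043  0.201 ] x [-0.997 -0.076  0.001] y [-0.076  0.997  0.001] F [ 0.14 -0.55  0.03] M [-0.04  0.02  0.04] w 0.052 g 0.0 q6 -118.9
tool cm [-0.39 -0.11 19.4 ] clip yaw 4.353514815596484
[281.1 204.9] 0.67 924 [59. 57. 55.]
[197.4 154.7] 0.64 1445 [40. 68. 42.]
(array([ 0.51254044, -0.20178657,  0.06400578]), np.float64(0.19389714097901295))
```

View pics/w1.png

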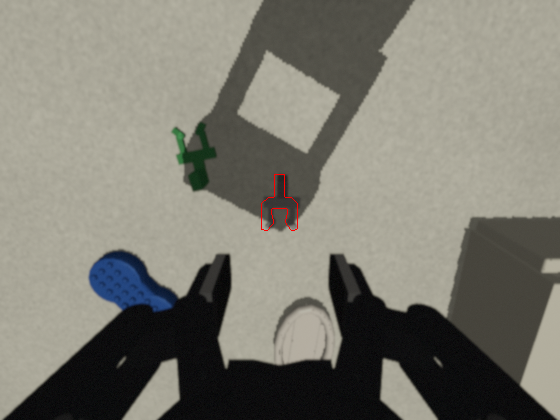

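Wrist view confirms the grey clip at pixel (281, 205), mouth away from the robot. Fingers straddle it, and the dish and pad are clear. Descending.

```bash
python3 -m creep '[[-0.3,0,3.5,0,0,0,100],[-0.3,0,7,0,0,0,100],[-0.3,0,10.5,0,0,0,100],[-0.3,0,13.5,0,0,0,100],[-0.3,0,16,0,0,0,100]]' >/dev/null
python3 -m creep '[[0,0,1.2,0,0,0,100],[0,0,2.4,0,0,0,100],[0,0,3.3,0,0,0,100],[0,0,3.3,0,0,0,100],[0,0,3.3,0,0,0,100]]' >/dev/null
python3 st.py 0.513 -0.2035 0.007
```

```text
t 4.13 p [ 0.5132 -0.2035  0.0092] x [-0.997 -0.078 -0.001] y [-0.078  0.997 -0.   ] F [ 0.4  -0.8  -0.12] M [ 0.04 -0.01  0.03] w 0.0523 g 0.0 q6 -118.7
tool cm [0.02 0.   0.22] clip yaw 4.457887077069008
```

```bash
python3 -m creep '[[0,0,0.2,0,0,0,140],[0,0,0.2,0,0,0,170],[0,0,0.2,0,0,0,200],[0,0,0.2,0,0,0,255],[0,0,0.2,0,0,0,255]]' 50 >/dev/null
python3 -m creep '[[0,0,0,0,0,0,255],[0,0,0,0,0,0,255],[0,0,0,0,0,0,255],[0,0,0,0,0,0,255]]' >/dev/null
python3 st.py; python3 -m creep '[[0,0,-0.5,0,0,0,255],[0,0,-2,0,0,0,255],[0,0,-4,0,0,0,255],[0,0,-4,0,0,0,255],[0,0,-4,0,0,0,255]]' >/dev/null
python3 st.py
```

```text
t 4.88 p [ 0.5131 -0.2036  0.0071] x [-0.997 -0.078 -0.001] y [-0.078  0.997 -0.   ] F [-1.29  0.42  6.79] M [ 0.14  0.23 -0.03] w 0.0112 g 49.6 q6 -118.7
t 5.3 p [ 0.5133 -0.2037  0.0475] x [-0.997 -0.078 -0.002] y [-0.078  0.997 -0.001] F [-0.06 -0.06 -1.46] M [-0.05  0.04 -0.02] w 0.0111 g 48.7 q6 -118.7
```

```bash
python3 -m creep '[[0,0,-3,0,0,0,255],[0,0,-6,0,0,0,255],[0,0.5,-9,0,0,0,255],[0,2,-12,0,0,0,255],[0,4,-15.3,0,0,0,255]]' >/dev/null
python3 -m creep '[[-0.2,3.5,0,0,0,0,255],[-0.4,7,0,0,0,0,255],[-0.6,10.5,0,0,0,0,255],[-0.6,14,0,0,0,0,255],[-0.7,17.5,0,0,0,0,255]]' >/dev/null
python3 -m creep '[[-0.2,3.5,0,0,0,0,255],[-0.2,6.5,0,0,0,0,255],[-0.2,9,0,0,0,0,255],[-0.2,9,0,0,0,0,255],[-0.2,9,0,0,0,0,255]]' >/dev/null
python3 st.py 0.499 0.101 0.2
cat > look.py <<'E'
from fit import *
import pickle,sys
st=get_state();p=st['position'];R=st['tool_rot']
a0=np.arctan2(-R[1,0],-R[0,0])
cs=[capture(n) for n in('scene','side','wrist')]
K={}
for c,n in zip(cs,('scene','side','wrist')):
    for q in('clip_bore','cabinet'):
        rs=[r for r in regions_of(q,n)]
        rs=[r for r in rs if (lambda x:x[1]<x[0]+25)(c['frame'][r['pixels']].mean(0))]
        K[n,q]=rs[0]['pixels'] if rs else None
        if rs: print(n,q,np.round(rs[0]['xy']),round(rs[0]['conf'],2),rs[0]['pixels'].sum())
pickle.dump((cs,K,p,R),open(sys.argv[1]+'.pkl','wb'))
b=cs[2]['frame'][:,:,::-1].copy()
for parts in (place([q+[0,0,p[2]-.007] for q in clip_parts()],p[0],p[1],a0),place(stud_parts(.006),.599,.109,0)):
  r=render(cs[2],parts); cn,_=cv2.findContours((r>.5).astype(np.uint8),cv2.RETR_LIST,cv2.CHAIN_APPROX_NONE); cv2.drawContours(b,cn,-1,(0,0,255),1)
cv2.imwrite(f'pics/{sys.argv[1]}.png',b)
E
python3 look.py l1
```

```text
t 6.55 p [0.4977 0.1023 0.1985] x [-0.997 -0.08   0.001] y [-0.08   0.997 -0.   ] F [ 0.   -0.61 -1.81] M [-0.   -0.04  0.01] w 0.0113 g 49.0 q6 -85.8
tool cm [-0.12 -0.14 -0.15] clip yaw 4.576227939113359
scene clip_bore [281. 160.] 0.45 227
scene cabinet [318. 214.] 0.97 7236
side clip_bore [254. 172.] 0.42 137
side cabinet [283. 194.] 0.8 5422
wrist clip_bore [280. 287.] 0.97 1880
wrist cabinet [354. 259.] 0.59 20963
```

View pics/l1.png

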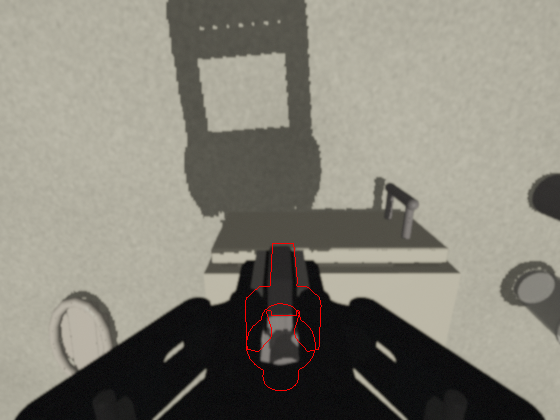

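Run:
```python
from fit import *
import pickle
cs,_=pickle.load(open('m.pkl','rb'))
out=[]
for c in cs:
    u,v=proj(c,[.599,.109,.155]).astype(int)-[24,30]
    big=cv2.resize(c['frame'][v:v+60,u:u+48,::-1],None,fx=8,fy=8,interpolation=cv2.INTER_NEAREST)
    for p in stud_parts(.006):
        uv=(np.array([proj(c,q+[.599,.109,0]) for q in p])+.5-[u,v])*8
        cv2.polylines(big,[cv2.convexHull(uv.astype(np.int32))],True,(0,0,255),1)
    out.append(big)
cv2.imwrite('pics/z.png',np.hstack(out))
```

```text
(no output)
```

View pics/z.png

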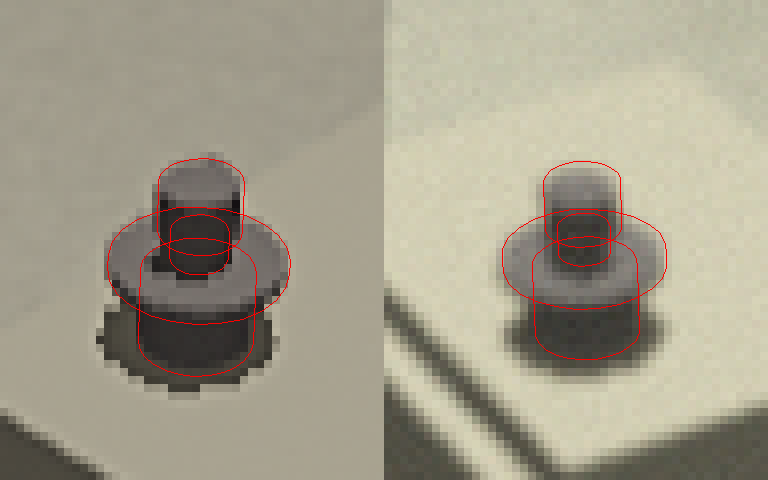

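The outlines fit the stud in both views: axis about (0.598, 0.108), and it sits roughly 6 mm high. I'll move beside the head, then lower in small steps.

```bash
python3 -m creep '[[-1.2,0,0,0,0,0,255],[-2.5,0,0.8,0,0,0,255],[-2.8,0,1.6,0,0,0,255],[-2.8,0,2.3,0,0,0,255],[-2.8,0,2.3,0,0,0,255]]' >/dev/null
python3 -m creep '[[0,0,0,0,0,0,255],[0,0,0,0,0,0,255],[0,0,0,0,0,0,255]]' >/dev/null
python3 st.py 0.5255 0.1024 0.175
python3 -m creep '[[0,0,0.05,0,0,0,255],[0,0,0.1,0,0,0,255],[0,0,0.2,0,0,0,255],[0,0,0.3,0,0,0,255],[0,0,0.3,0,0,0,255]]' >/dev/null
python3 st.py
python3 -m creep '[[0,0,0.05,0,0,0,255],[0,0,0.1,0,0,0,255],[0,0,0.2,0,0,0,255],[0,0,0.3,0,0,0,255],[0,0,0.3,0,0,0,255]]' >/dev/null
python3 st.py
```

```text
t 7.67 p [0.5259 0.1035 0.1771] x [-0.997 -0.078 -0.001] y [-0.078  0.997  0.   ] F [ 0.3  -0.81 -0.54] M [ 0.08  0.01 -0.02] w 0.0111 g 49.0 q6 -86.0
tool cm [ 0.05 -0.11  0.21] clip yaw 4.450279346921495
t 8.08 p [0.5259 0.1035 0.1732] x [-0.997 -0.078  0.   ] y [-0.078  0.997 -0.   ] F [ 0.45  0.18 -0.9 ] M [ 0.03  0.01 -0.  ] w 0.0113 g 49.0 q6 -86.0
t 8.5 p [0.5259 0.1035 0.1701] x [-0.997 -0.078  0.   ] y [-0.078  0.997 -0.   ] F [-0.17 -0.56 -0.39] M [ 0.01 -0.01  0.  ] w 0.0108 g 49.0 q6 -86.0
```

```bash
python3 -m creep '[[0,-0.05,0.1,0,0,0,255],[0,-0.1,0.2,0,0,0,255],[0,-0.1,0.3,0,0,0,255],[0,-0.1,0.3,0,0,0,255],[0,-0.1,0.3,0,0,0,255]]' >/dev/null
python3 st.py
python3 -m creep '[[0,0,0.05,0,0,0,255],[0,0,0.1,0,0,0,255],[0,0,0.1,0,0,0,255],[0,0,0.1,0,0,0,255],[0,0,0.1,0,0,0,255]]' >/dev/null
python3 st.py
python3 -m creep '[[0,0,0.05,0,0,0,255],[0,0,0.1,0,0,0,255],[0,0,0.1,0,0,0,255],[0,0,0.1,0,0,0,255],[0,0,0.1,0,0,0,255]]' >/dev/null
python3 st.py
```

```text
t 8.92 p [0.5261 0.1025 0.1674] x [-0.997 -0.077  0.   ] y [-0.077  0.997 -0.   ] F [-0.38 -0.76 -1.27] M [-0.03  0.01 -0.03] w 0.0113 g 49.0 q6 -86.1
t 9.33 p [0.5261 0.1025 0.1665] x [-0.997 -0.078 -0.   ] y [-0.078  0.997  0.   ] F [ 0.12 -0.39 -0.75] M [0.02 0.01 0.02] w 0.0112 g 49.0 q6 -86.2
t 9.75 p [0.5261 0.1025 0.1654] x [-0.997 -0.078  0.   ] y [-0.078  0.997  0.   ] F [-0.21 -0.51 -2.28] M [-0.    0.01  0.02] w 0.0114 g 49.0 q6 -86.2
```

```bash
for i in 1; do :; done
python3 -m creep '[[0,0,0.05,0,0,0,255],[0,0,0.1,0,0,0,255],[0,0,0.1,0,0,0,255],[0,0,0.1,0,0,0,255]]' >/dev/null
python3 st.py
python3 -m creep '[[0,0,0.05,0,0,0,255],[0,0,0.1,0,0,0,255],[0,0,0.1,0,0,0,255],[0,0,0.1,0,0,0,255]]' >/dev/null
python3 st.py
python3 -m creep '[[0,0,0.03,0,0,0,255],[0,0,0.06,0,0,0,255],[0,0,0.06,0,0,0,255],[0,0,0.06,0,0,0,255]]' >/dev/null
python3 st.py
```

```text
t 10.08 p [0.5261 0.1025 0.1644] x [-0.997 -0.078  0.   ] y [-0.078  0.997  0.   ] F [-0.1   0.12 -1.17] M [-0.    0.1   0.02] w 0.0111 g 49.0 q6 -86.2
t 10.42 p [0.5261 0.1025 0.1634] x [-0.997 -0.077  0.   ] y [-0.077  0.997 -0.   ] F [-0.41 -0.17 -1.44] M [ 0.01  0.04 -0.  ] w 0.0113 g 49.0 q6 -86.1
t 10.75 p [0.5261 0.1025 0.1628] x [-0.997 -0.077  0.   ] y [-0.077  0.997 -0.   ] F [ 0.82 -0.23 -1.19] M [0.02 0.08 0.01] w 0.0115 g 49.0 q6 -86.1
```

```bash
python3 -m creep '[[0,0,0.03,0,0,0,255],[0,0,0.06,0,0,0,255],[0,0,0.06,0,0,0,255],[0,0,0.06,0,0,0,255]]' >/dev/null
python3 st.py
python3 -m creep '[[0,0,0.03,0,0,0,255],[0,0,0.06,0,0,0,255],[0,0,0.06,0,0,0,255],[0,0,0.06,0,0,0,255]]' >/dev/null
python3 st.py
python3 -m creep '[[0,0,0.03,0,0,0,255],[0,0,0.06,0,0,0,255],[0,0,0.06,0,0,0,255],[0,0,0.06,0,0,0,255]]' >/dev/null
python3 st.py
```

```text
t 11.08 p [0.5261 0.1025 0.1622] x [-0.997 -0.078  0.   ] y [-0.078  0.997 -0.   ] F [ 0.03  0.64 -0.74] M [-0.05 -0.03  0.01] w 0.0108 g 49.0 q6 -86.1
t 11.42 p [0.5261 0.1025 0.1616] x [-0.997 -0.077  0.   ] y [-0.077  0.997 -0.   ] F [ 0.   -0.83 -1.74] M [-0.01  0.01 -0.03] w 0.0113 g 49.0 q6 -86.1
t 11.75 p [0.5261 0.1025 0.161 ] x [-0.997 -0.078  0.   ] y [-0.078  0.997 -0.   ] F [ 0.23 -0.14 -2.05] M [-0.05  0.09 -0.02] w 0.0115 g 49.0 q6 -86.2
```

```bash
python3 -m creep '[[0,0,0.03,0,0,0,255],[0,0,0.06,0,0,0,255],[0,0,0.06,0,0,0,255],[0,0,0.06,0,0,0,255]]' >/dev/null
python3 st.py
python3 -m creep '[[0,0,0.03,0,0,0,255],[0,0,0.06,0,0,0,255],[0,0,0.06,0,0,0,255],[0,0,0.06,0,0,0,255]]' >/dev/null
python3 st.py
python3 -m creep '[[0,0,0.03,0,0,0,255],[0,0,0.06,0,0,0,255],[0,0,0.06,0,0,0,255],[0,0,0.06,0,0,0,255]]' >/dev/null
python3 st.py
```

```text
t 12.08 p [0.5261 0.1025 0.1604] x [-0.997 -0.078  0.   ] y [-0.078  0.997  0.   ] F [-0.03  0.47 -0.24] M [ 0.01  0.06 -0.02] w 0.0114 g 49.0 q6 -86.2
t 12.42 p [0.5261 0.1025 0.1598] x [-0.997 -0.078  0.   ] y [-0.078  0.997  0.   ] F [-0.25 -1.52 -0.45] M [ 0.05  0.04 -0.  ] w 0.0112 g 49.0 q6 -86.1
t 12.75 p [0.5261 0.1025 0.1592] x [-0.997 -0.078  0.   ] y [-0.078  0.997 -0.   ] F [ 0.19  0.08 -0.53] M [ 0.02  0.   -0.01] w 0.0113 g 49.0 q6 -86.2
```

```bash
python3 -m creep '[[0,0,0.03,0,0,0,255],[0,0,0.06,0,0,0,255],[0,0,0.06,0,0,0,255],[0,0,0.06,0,0,0,255]]' >/dev/null
python3 st.py
python3 -m creep '[[0,0,0.03,0,0,0,255],[0,0,0.06,0,0,0,255],[0,0,0.06,0,0,0,255],[0,0,0.06,0,0,0,255]]' >/dev/null
python3 st.py
```

```text
t 13.08 p [0.5261 0.1025 0.1586] x [-0.997 -0.078  0.   ] y [-0.078  0.997 -0.   ] F [ 0.8   0.92 -0.46] M [-0.02  0.    0.05] w 0.0109 g 49.0 q6 -86.2
t 13.42 p [0.5261 0.1025 0.158 ] x [-0.997 -0.078  0.   ] y [-0.078  0.997  0.   ] F [ 0.38  0.66 -0.62] M [0.03 0.05 0.01] w 0.0113 g 49.0 q6 -86.2
```

```bash
python3 -m creep '[[0,0,0.03,0,0,0,255],[0,0,0.06,0,0,0,255],[0,0,0.06,0,0,0,255],[0,0,0.06,0,0,0,255]]' >/dev/null
python3 st.py; sed -i 's/i==99//' st.py
python3 -c "
from h import *
import time
for i in range(3): s=get_state(); print(s['clock'],s['ft_force'])"
```

```text
t 13.75 p [0.5261 0.1025 0.1574] x [-0.997 -0.078  0.   ] y [-0.078  0.997  0.   ] F [ 0.27  0.42 -1.05] M [ 0.01  0.02 -0.04] w 0.0111 g 49.1 q6 -86.1
13.75 [ 0.26837925  0.42419262 -1.05046358]
13.75 [ 0.26837925  0.42419262 -1.05046358]
13.75 [ 0.26837925  0.42419262 -1.05046358]
```

```bash
cat >> st.py <<'E'
# exit 1 if contact: upward force or pitching moment seen
sys.exit(bool(s['ft_force'][2]>1.2 or abs(s['wrist_torque'][1])>0.16))
E
python3 -m creep '[[0,0,0.03,0,0,0,255],[0,0,0.05,0,0,0,255],[0,0,0.05,0,0,0,255]]' >/dev/null; python3 st.py &&
python3 -m creep '[[0,0,0.03,0,0,0,255],[0,0,0.05,0,0,0,255],[0,0,0.05,0,0,0,255]]' >/dev/null && python3 st.py &&
python3 -m creep '[[0,0,0.03,0,0,0,255],[0,0,0.05,0,0,0,255],[0,0,0.05,0,0,0,255]]' >/dev/null && python3 st.py &&
python3 -m creep '[[0,0,0.03,0,0,0,255],[0,0,0.05,0,0,0,255],[0,0,0.05,0,0,0,255]]' >/dev/null && python3 st.py &&
python3 -m creep '[[0,0,0.03,0,0,0,255],[0,0,0.05,0,0,0,255],[0,0,0.05,0,0,0,255]]' >/dev/null && python3 st.py &&
python3 -m creep '[[0,0,0.03,0,0,0,255],[0,0,0.05,0,0,0,255],[0,0,0.05,0,0,0,255]]' >/dev/null && python3 st.py
```

```text
t 14.0 p [0.5263 0.1025 0.1573] x [-0.997 -0.078 -0.001] y [-0.078  0.997  0.   ] F [0.38 0.19 1.74] M [ 0.02 -0.01 -0.  ] w 0.0112 g 49.5 q6 -86.2
```

```bash
for k in a; do python3 -m creep '[[0,0,0,0,0,0,255],[0,0,0,0,0,0,255]]' >/dev/null; python3 st.py; done
python3 -m creep '[[0,0,0,0,0,0,255],[0,0,0,0,0,0,255]]' >/dev/null; python3 st.py
python3 -m creep '[[0,0,0.03,0,0,0,255],[0,0,0.03,0,0,0,255],[0,0,0.03,0,0,0,255]]' >/dev/null; python3 st.py
```

```text
t 14.17 p [0.5262 0.1025 0.1572] x [-0.997 -0.078 -0.001] y [-0.078  0.997  0.   ] F [-0.21  0.3   2.07] M [-0.03 -0.1  -0.05] w 0.011 g 49.6 q6 -86.2
t 14.33 p [0.5262 0.1025 0.1572] x [-0.997 -0.078 -0.   ] y [-0.078  0.997  0.   ] F [-0.66 -0.39  3.62] M [ 0.06 -0.19  0.01] w 0.0116 g 49.6 q6 -86.2
t 14.58 p [0.5263 0.1025 0.157 ] x [-0.997 -0.078 -0.001] y [-0.078  0.997  0.   ] F [-1.98  0.25  5.8 ] M [ 0.01 -0.11 -0.02] w 0.011 g 50.1 q6 -86.1
```

```bash
sed -i 's/^sys.exit.*/sys.exit(bool(s["ft_force"][0]<-3.5 or abs(s["ft_force"][1])>2.5 or abs(s["ft_force"][2])>4))/' st.py
python3 -m creep '[[0,0,-0.05,0,0,0,255],[0,0,-0.1,0,0,0,255],[0,0,-0.1,0,0,0,255]]' >/dev/null; python3 st.py &&
python3 -m creep '[[-0.15,0,0,0,0,0,255],[-0.3,0,0,0,0,0,255],[-0.3,0,0,0,0,0,255]]' >/dev/null && python3 st.py &&
python3 -m creep '[[-0.15,0,0,0,0,0,255],[-0.3,0,0,0,0,0,255],[-0.3,0,0,0,0,0,255]]' >/dev/null && python3 st.py &&
python3 -m creep '[[-0.1,0,0,0,0,0,255],[-0.2,0,0,0,0,0,255],[-0.2,0,0,0,0,0,255]]' >/dev/null && python3 st.py &&
python3 -m creep '[[-0.1,0,0,0,0,0,255],[-0.2,0,0,0,0,0,255],[-0.2,0,0,0,0,0,255]]' >/dev/null && python3 st.py &&
python3 -m creep '[[-0.1,0,0,0,0,0,255],[-0.2,0,0,0,0,0,255],[-0.2,0,0,0,0,0,255]]' >/dev/null && python3 st.py
```

```text
t 14.83 p [0.5259 0.1025 0.1574] x [-0.997 -0.078  0.001] y [-0.078  0.997 -0.   ] F [-0.82  0.49  1.5 ] M [ 0.03 -0.03 -0.  ] w 0.011 g 49.3 q6 -86.1
t 15.08 p [0.5292 0.1027 0.1574] x [-0.997 -0.077  0.   ] y [-0.077  0.997 -0.   ] F [-0.58  0.41 -0.21] M [-0.02 -0.05 -0.01] w 0.0108 g 49.2 q6 -86.2
t 15.33 p [0.5322 0.103  0.1575] x [-0.997 -0.078  0.   ] y [-0.078  0.997  0.   ] F [-0.94  0.63 -1.01] M [0.02 0.   0.01] w 0.0113 g 49.1 q6 -86.2
t 15.58 p [0.534  0.1033 0.1575] x [-0.997 -0.078  0.   ] y [-0.078  0.997  0.   ] F [-0.7   2.84 -0.32] M [0.31 0.23 0.09] w 0.0113 g 49.1 q6 -86.2
```

```bash
python3 -m creep '[[0,0,0,0,0,0,255]]' >/dev/null; python3 st.py
python3 -m creep '[[0,0,0,0,0,0,255]]' >/dev/null; python3 st.py
python3 -m creep '[[0,0,0,0,0,0,255]]' >/dev/null; python3 st.py
sed -i 's/stud_parts(.006),.599,.109/stud_parts(.0042),.5983,.1082/' look.py
python3 look.py l2
python3 - <<'E'
from fit import *
import pickle
cs,K,p,R=pickle.load(open('l2.pkl','rb'))
a=np.arctan2(-R[1,0],-R[0,0]); out=[]
for c in cs[:2]:
    u,v=proj(c,[.58,.108,.165]).astype(int)-[30,30]
    big=cv2.resize(c['frame'][v:v+60,u:u+50,::-1],None,fx=8,fy=8,interpolation=cv2.INTER_NEAREST)
    for P,col in((place(stud_parts(.0042),.5983,.1082,0),(0,0,255)),(place([q+[0,0,p[2]-.0071] for q in clip_parts()],p[0],p[1],a),(0,255,0))):
      for q in P:
        uv=(np.array([proj(c,x) for x in q])+.5-[u,v])*8
        cv2.polylines(big,[cv2.convexHull(uv.astype(np.int32))],True,col,1)
    out.append(big)
cv2.imwrite('pics/z2.png',np.hstack(out))
E
```

```text
t 15.67 p [0.534  0.1033 0.1576] x [-0.997 -0.078  0.   ] y [-0.078  0.997  0.   ] F [-1.31  1.93 -1.12] M [0.34 0.28 0.12] w 0.0112 g 49.1 q6 -86.2
t 15.75 p [0.534  0.1032 0.1576] x [-0.997 -0.078  0.   ] y [-0.078  0.997  0.   ] F [-1.61  2.54 -1.46] M [0.37 0.31 0.14] w 0.0108 g 49.1 q6 -86.2
t 15.83 p [0.534  0.1032 0.1576] x [-0.997 -0.078  0.   ] y [-0.078  0.997  0.   ] F [-0.96  2.18 -0.62] M [0.41 0.33 0.22] w 0.0111 g 49.1 q6 -86.2
scene clip_bore [289. 177.] 0.67 136
scene cabinet [318. 213.] 0.62 7174
side clip_bore [268. 181.] 0.57 84
side cabinet [285. 197.] 0.88 5237
wrist cabinet [374. 252.] 0.76 33017
```

View pics/z2.png

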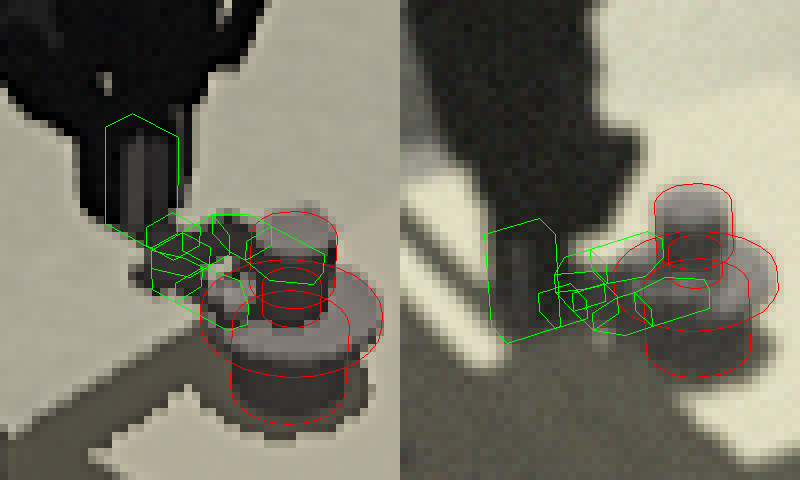

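```bash
python3 -m creep '[[0,0.05,0,0,0,0,255],[0,0.1,0,0,0,0,255],[0,0.1,0,0,0,0,255]]' >/dev/null; python3 st.py
python3 -m creep '[[0,0,0,0,0,0,255]]' >/dev/null; python3 st.py
python3 - <<'E'
from fit import *
import pickle
cs,K,p,R=pickle.load(open('l2.pkl','rb'))
# head-side edges in scene/side: columns darker than background along rows through the head
for c in cs[:2]:
    for z in (.168,.174):
        u,v=proj(c,[.5983,.1082,z]); row=c['frame'][int(round(v)),:,:].mean(1)
        print(np.round(u,2),int(round(v)),row[int(u)-9:int(u)+11].astype(int).tolist(), int(u)-9)
b=cv2.resize(cs[2]['frame'][230:400,190:370,::-1],None,fx=4,fy=3.5,interpolation=cv2.INTER_CUBIC)
cv2.imwrite('pics/z3.png',np.clip(b.astype(float)*1.6,0,255))
E
```

```text
t 16.53 p [0.5342 0.104  0.1578] x [-0.997 -0.077 -0.001] y [-0.077  0.997 -0.   ] F [-0.61  1.   -0.42] M [ 0.01 -0.03  0.01] w 0.0111 g 49.0 q6 -86.1
t 16.62 p [0.5342 0.104  0.1578] x [-0.997 -0.077 -0.   ] y [-0.077  0.997 -0.   ] F [ 0.47  0.29 -0.38] M [0.02 0.05 0.  ] w 0.011 g 49.0 q6 -86.1
302.14 180 [95, 166, 75, 46, 44, 46, 45, 42, 60, 66, 65, 57, 43, 43, 28, 181, 176, 171, 169, 169] 293
302.21 178 [49, 48, 48, 49, 39, 85, 110, 126, 123, 122, 123, 124, 124, 115, 66, 182, 171, 168, 168, 168] 293
275.27 171 [195, 212, 215, 210, 174, 108, 77, 77, 85, 88, 80, 72, 72, 103, 158, 198, 205, 214, 213, 211] 266
275.21 169 [150, 199, 211, 201, 170, 134, 118, 127, 135, 134, 131, 122, 124, 141, 180, 206, 218, 212, 211, 211] 266[ WARN:0@0.224] global loadsave.cpp:1063 imwrite_ Unsupported depth image for selected encoder is fallbacked to CV_8U.
```

View pics/z3.png

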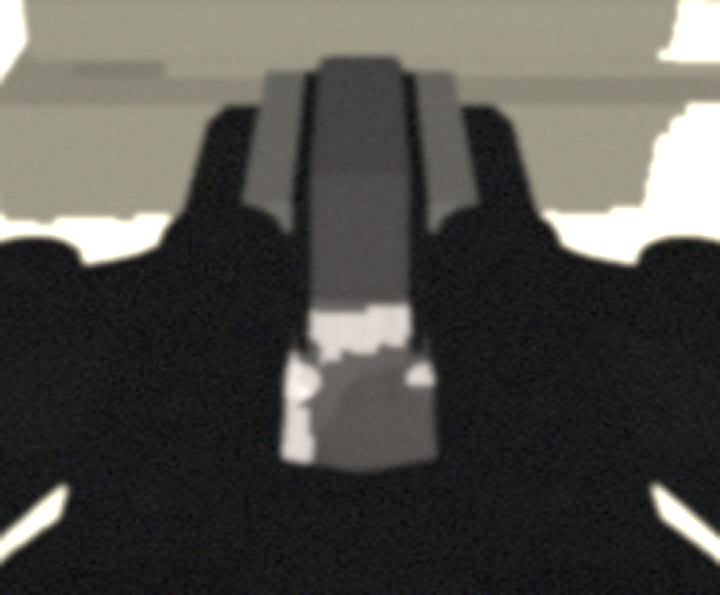

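Run:
```python
from fit import *
import pickle
cs,K,p,R=pickle.load(open('l2.pkl','rb'))
c=cs[2]; cr=lambda P:np.round((proj(c,P)-[190,230]+.5)*[4,3.5]).astype(int).tolist()
u=-R[:,0]; v=R[:,1]; T=np.array([p[0],p[1],0])
print('tab top corners',[cr(T+u*a+v*b+[0,0,p[2]+.029]) for a,b in((-.01,-.006),(-.01,.006),(.01,-.006),(.01,.006))])
b=cv2.imread('pics/z3.png')
for y in(.1082,.1122,.1162):
    pts=cyl(.5983,y,.013,.1782,.1782)
    q=np.array([cr(x) for x in pts]); print(y,'head top: left',q[:,0].min(),'right',q[:,0].max(),'top',q[:,1].min(),'bot',q[:,1].max())
g=b[:,:,1]
for r in (380,400,420,440): print(r,g[r,285:440:5].tolist())
```

```text
tab top corners [[309, 172], [417, 172], [311, 303], [415, 303]]
0.1082 head top: left 268 right 456 top 491 bot 615
0.1122 head top: left 297 right 485 top 492 bot 616
0.1162 head top: left 326 right 514 top 494 bot 618
380 [138, 219, 235, 230, 222, 221, 208, 162, 110, 99, 98, 96, 99, 96, 91, 86, 86, 86, 86, 83, 85, 82, 86, 88, 130, 189, 205, 203, 198, 176, 98]
400 [126, 203, 218, 208, 171, 126, 101, 98, 99, 99, 96, 88, 83, 83, 86, 83, 85, 83, 85, 86, 85, 83, 85, 86, 83, 85, 85, 86, 88, 77, 48]
420 [133, 200, 216, 214, 198, 138, 98, 94, 96, 86, 88, 85, 85, 88, 86, 85, 86, 86, 88, 85, 88, 86, 85, 83, 88, 90, 88, 86, 85, 77, 53]
440 [165, 210, 216, 216, 213, 184, 122, 86, 80, 85, 85, 85, 85, 85, 86, 83, 83, 83, 85, 86, 86, 85, 83, 83, 83, 82, 86, 88, 88, 82, 61]
```

```bash
sed -i 's/^sys.exit.*/sys.exit(bool(abs(s["wrist_torque"][0])>.17 or s["ft_force"][0]<-4 or abs(s["ft_force"][2])>4))/' st.py
python3 -m creep '[[0,0.05,0,0,0,0,255],[0,0.1,0,0,0,0,255],[0,0.1,0,0,0,0,255]]' >/dev/null; python3 st.py &&
python3 -m creep '[[0,0.05,0,0,0,0,255],[0,0.1,0,0,0,0,255],[0,0.1,0,0,0,0,255]]' >/dev/null && python3 st.py &&
python3 -m creep '[[0,0.05,0,0,0,0,255],[0,0.1,0,0,0,0,255],[0,0.1,0,0,0,0,255]]' >/dev/null && python3 st.py &&
python3 -m creep '[[0,0.05,0,0,0,0,255],[0,0.1,0,0,0,0,255],[0,0.1,0,0,0,0,255]]' >/dev/null && python3 st.py &&
python3 -m creep '[[0,0.05,0,0,0,0,255],[0,0.1,0,0,0,0,255],[0,0.1,0,0,0,0,255]]' >/dev/null && python3 st.py &&
python3 -m creep '[[0,0.05,0,0,0,0,255],[0,0.1,0,0,0,0,255],[0,0.1,0,0,0,0,255]]' >/dev/null && python3 st.py &&
python3 -m creep '[[0,0.05,0,0,0,0,255],[0,0.1,0,0,0,0,255],[0,0.1,0,0,0,0,255]]' >/dev/null && python3 st.py &&
python3 -m creep '[[0,0.05,0,0,0,0,255],[0,0.1,0,0,0,0,255],[0,0.1,0,0,0,0,255]]' >/dev/null && python3 st.py
```

```text
t 16.87 p [0.534  0.1051 0.1577] x [-0.997 -0.078 -0.   ] y [-0.078  0.997 -0.   ] F [ 0.29  0.13 -1.11] M [-0.05  0.06  0.01] w 0.0114 g 49.0 q6 -86.0
t 17.12 p [0.5339 0.1062 0.1576] x [-0.997 -0.077  0.   ] y [-0.077  0.997  0.   ] F [-0.19 -0.79 -0.91] M [0.03 0.06 0.03] w 0.0112 g 49.0 q6 -85.9
t 17.37 p [0.5338 0.1072 0.1576] x [-0.997 -0.078  0.   ] y [-0.078  0.997 -0.   ] F [ 0.09 -0.47 -1.  ] M [ 0.01  0.08 -0.  ] w 0.0109 g 49.0 q6 -85.8
t 17.62 p [0.5337 0.1082 0.1576] x [-0.997 -0.078  0.   ] y [-0.078  0.997  0.   ] F [ 0.59  0.37 -1.38] M [-0.    0.04  0.03] w 0.0115 g 49.0 q6 -85.7
t 17.87 p [0.5336 0.1092 0.1577] x [-0.997 -0.078 -0.   ] y [-0.078  0.997  0.   ] F [ 0.64 -0.34 -0.51] M [-0.07  0.04  0.01] w 0.0112 g 49.0 q6 -85.6
t 18.12 p [0.5335 0.1102 0.1576] x [-0.997 -0.078  0.   ] y [-0.078  0.997  0.   ] F [-0.29  0.06  0.1 ] M [0.02 0.01 0.02] w 0.0108 g 49.0 q6 -85.5
t 18.37 p [0.5335 0.1111 0.1577] x [-0.997 -0.078 -0.   ] y [-0.078  0.997  0.   ] F [-0.19 -0.54 -0.84] M [ 0.06  0.05 -0.03] w 0.0111 g 49.0 q6 -85.4
t 18.62 p [0.5334 0.1122 0.1576] x [-0.997 -0.078  0.   ] y [-0.078  0.997  0.   ] F [ 0.37 -0.06 -1.41] M [0.03 0.01 0.03] w 0.0112 g 49.0 q6 -85.3
```

```bash
python3 -m creep '[[0,0.05,0,0,0,0,255],[0,0.1,0,0,0,0,255],[0,0.1,0,0,0,0,255]]' >/dev/null; python3 st.py &&
python3 -m creep '[[0,0.05,0,0,0,0,255],[0,0.1,0,0,0,0,255],[0,0.1,0,0,0,0,255]]' >/dev/null && python3 st.py &&
python3 -m creep '[[0,0.05,0,0,0,0,255],[0,0.1,0,0,0,0,255],[0,0.1,0,0,0,0,255]]' >/dev/null && python3 st.py &&
python3 -m creep '[[0,0.05,0,0,0,0,255],[0,0.1,0,0,0,0,255],[0,0.1,0,0,0,0,255]]' >/dev/null && python3 st.py &&
python3 -m creep '[[0,0.05,0,0,0,0,255],[0,0.1,0,0,0,0,255],[0,0.1,0,0,0,0,255]]' >/dev/null && python3 st.py &&
python3 -m creep '[[0,0.05,0,0,0,0,255],[0,0.1,0,0,0,0,255],[0,0.1,0,0,0,0,255]]' >/dev/null && python3 st.py
```

```text
t 18.87 p [0.5332 0.1129 0.1576] x [-0.997 -0.077  0.   ] y [-0.077  0.997 -0.   ] F [-0.69 -2.16 -0.07] M [-0.49  0.21 -0.18] w 0.0112 g 49.0 q6 -85.1
```

```bash
sed -i 's/^sys.exit.*/sys.exit(bool(abs(s["wrist_torque"][0])>.3 or s["ft_force"][0]<-3.5 or abs(s["ft_force"][2])>4))/' st.py
python3 -m creep '[[0,-0.2,0,0,0,0,255],[0,-0.5,0,0,0,0,255],[0,-0.5,0,0,0,0,255]]' >/dev/null; python3 st.py &&
python3 -m creep '[[-0.05,0,0,0,0,0,255],[-0.1,0,0,0,0,0,255],[-0.1,0,0,0,0,0,255]]' >/dev/null && python3 st.py &&
python3 -m creep '[[-0.05,0,0,0,0,0,255],[-0.1,0,0,0,0,0,255],[-0.1,0,0,0,0,0,255]]' >/dev/null && python3 st.py &&
python3 -m creep '[[-0.05,0,0,0,0,0,255],[-0.1,0,0,0,0,0,255],[-0.1,0,0,0,0,0,255]]' >/dev/null && python3 st.py &&
python3 -m creep '[[-0.05,0,0,0,0,0,255],[-0.1,0,0,0,0,0,255],[-0.1,0,0,0,0,0,255]]' >/dev/null && python3 st.py &&
python3 -m creep '[[-0.05,0,0,0,0,0,255],[-0.1,0,0,0,0,0,255],[-0.1,0,0,0,0,0,255]]' >/dev/null && python3 st.py &&
python3 -m creep '[[-0.05,0,0,0,0,0,255],[-0.1,0,0,0,0,0,255],[-0.1,0,0,0,0,0,255]]' >/dev/null && python3 st.py
```

```text
t 19.12 p [0.5338 0.1077 0.1577] x [-0.997 -0.077 -0.   ] y [-0.077  0.997 -0.   ] F [-1.28 -0.11 -1.23] M [-0.02 -0.01 -0.02] w 0.0108 g 49.0 q6 -85.7
t 19.37 p [0.5348 0.1082 0.1577] x [-0.997 -0.078 -0.   ] y [-0.078  0.997  0.   ] F [-0.26 -0.3  -1.39] M [0.01 0.03 0.03] w 0.011 g 49.0 q6 -85.7
t 19.62 p [0.5357 0.1083 0.1576] x [-0.997 -0.078  0.   ] y [-0.078  0.997  0.   ] F [-0.4   0.02 -1.27] M [0.03 0.06 0.01] w 0.011 g 49.0 q6 -85.7
t 19.87 p [0.5368 0.1083 0.1577] x [-0.997 -0.078 -0.   ] y [-0.078  0.997  0.   ] F [ 0.62  0.88 -0.49] M [-0.01  0.06  0.02] w 0.0112 g 49.0 q6 -85.7
t 20.12 p [0.5377 0.1084 0.1576] x [-0.997 -0.078  0.   ] y [-0.078  0.997 -0.   ] F [-0.04 -0.42 -0.76] M [-0.01 -0.03 -0.03] w 0.011 g 49.0 q6 -85.7
t 20.37 p [0.5387 0.1085 0.1577] x [-0.997 -0.078 -0.   ] y [-0.078  0.997  0.   ] F [-1.15  0.22 -1.24] M [0.01 0.02 0.02] w 0.0109 g 49.0 q6 -85.7
t 20.62 p [0.5394 0.1085 0.1575] x [-0.997 -0.078  0.001] y [-0.078  0.997 -0.   ] F [-4.74  0.45 -0.13] M [-0.09  0.83 -0.02] w 0.0111 g 49.2 q6 -85.7
```

```bash
sed -i 's/^sys.exit.*/sys.exit(bool(abs(s["wrist_torque"][0])>.5 or s["ft_force"][0]<-9.5 or abs(s["ft_force"][2])>5))/' st.py
python3 -m creep '[[-0.03,0,0,0,0,0,255],[-0.05,0,0,0,0,0,255],[-0.05,0,0,0,0,0,255]]' >/dev/null; python3 st.py &&
python3 -m creep '[[-0.03,0,0,0,0,0,255],[-0.05,0,0,0,0,0,255],[-0.05,0,0,0,0,0,255]]' >/dev/null && python3 st.py &&
python3 -m creep '[[-0.03,0,0,0,0,0,255],[-0.05,0,0,0,0,0,255],[-0.05,0,0,0,0,0,255]]' >/dev/null && python3 st.py &&
python3 -m creep '[[-0.03,0,0,0,0,0,255],[-0.05,0,0,0,0,0,255],[-0.05,0,0,0,0,0,255]]' >/dev/null && python3 st.py &&
python3 -m creep '[[-0.03,0,0,0,0,0,255],[-0.05,0,0,0,0,0,255],[-0.05,0,0,0,0,0,255]]' >/dev/null && python3 st.py &&
python3 -m creep '[[-0.03,0,0,0,0,0,255],[-0.05,0,0,0,0,0,255],[-0.05,0,0,0,0,0,255]]' >/dev/null && python3 st.py
```

```text
t 20.87 p [0.5398 0.1086 0.1575] x [-0.997 -0.078  0.001] y [-0.078  0.997 -0.   ] F [-5.69 -0.29  0.01] M [-0.09  0.95 -0.02] w 0.0111 g 49.2 q6 -85.7
t 21.12 p [0.5403 0.1086 0.1575] x [-0.997 -0.078  0.001] y [-0.078  0.997 -0.   ] F [-6.02 -0.57 -0.82] M [-0.02  0.92 -0.01] w 0.0114 g 49.2 q6 -85.7
t 21.37 p [0.5408 0.1087 0.1576] x [-0.997 -0.078  0.001] y [-0.078  0.997 -0.   ] F [-4.61 -0.47  0.2 ] M [0.   0.97 0.02] w 0.011 g 49.2 q6 -85.7
t 21.62 p [0.5413 0.1087 0.1575] x [-0.997 -0.078  0.001] y [-0.078  0.997 -0.   ] F [-5.74 -0.49  0.45] M [-0.01  0.93  0.03] w 0.0113 g 49.2 q6 -85.7
t 21.87 p [0.5419 0.1087 0.1575] x [-0.997 -0.078  0.001] y [-0.078  0.997 -0.   ] F [-5.33 -0.28  0.61] M [-0.08  0.91  0.  ] w 0.0115 g 49.2 q6 -85.7
t 22.12 p [0.5424 0.1088 0.1575] x [-0.997 -0.078  0.001] y [-0.078  0.997 -0.   ] F [-5.42 -0.17  0.06] M [-0.09  0.86 -0.02] w 0.0113 g 49.2 q6 -85.8
```

```bash
python3 -m creep '[[-0.05,0,0,0,0,0,255],[-0.1,0,0,0,0,0,255],[-0.1,0,0,0,0,0,255]]' >/dev/null; python3 st.py &&
python3 -m creep '[[-0.05,0,0,0,0,0,255],[-0.1,0,0,0,0,0,255],[-0.1,0,0,0,0,0,255]]' >/dev/null && python3 st.py &&
python3 -m creep '[[-0.05,0,0,0,0,0,255],[-0.1,0,0,0,0,0,255],[-0.1,0,0,0,0,0,255]]' >/dev/null && python3 st.py &&
python3 -m creep '[[-0.05,0,0,0,0,0,255],[-0.1,0,0,0,0,0,255],[-0.1,0,0,0,0,0,255]]' >/dev/null && python3 st.py &&
python3 -m creep '[[-0.05,0,0,0,0,0,255],[-0.1,0,0,0,0,0,255],[-0.1,0,0,0,0,0,255]]' >/dev/null && python3 st.py &&
python3 -m creep '[[-0.05,0,0,0,0,0,255],[-0.1,0,0,0,0,0,255],[-0.1,0,0,0,0,0,255]]' >/dev/null && python3 st.py
```

```text
t 22.37 p [0.5435 0.1089 0.1576] x [-0.997 -0.078  0.   ] y [-0.078  0.997 -0.   ] F [-3.74 -0.32 -1.46] M [-0.02  0.59 -0.04] w 0.0111 g 49.1 q6 -85.8
t 22.62 p [0.5448 0.109  0.1576] x [-0.997 -0.078 -0.   ] y [-0.078  0.997  0.   ] F [-1.68 -0.11 -1.72] M [-0.02  0.43 -0.03] w 0.0111 g 49.0 q6 -85.8
t 22.87 p [0.5459 0.109  0.1577] x [-0.997 -0.078 -0.   ] y [-0.078  0.997 -0.   ] F [ 0.06 -0.07 -2.06] M [ 0.08  0.2  -0.02] w 0.0111 g 48.9 q6 -85.8
t 23.12 p [0.5469 0.1091 0.1577] x [-0.997 -0.078 -0.001] y [-0.078  0.997  0.   ] F [-0.43  0.68 -2.54] M [ 0.07 -0.01  0.02] w 0.0109 g 49.0 q6 -85.8
t 23.37 p [0.5479 0.1092 0.1577] x [-0.997 -0.078 -0.001] y [-0.078  0.997  0.   ] F [ 1.94  1.69 -1.43] M [ 0.08 -0.18  0.04] w 0.0116 g 49.0 q6 -85.8
t 23.62 p [0.5489 0.1093 0.1577] x [-0.997 -0.078 -0.001] y [-0.078  0.997  0.   ] F [ 2.9   0.62 -2.09] M [ 0.11 -0.37 -0.  ] w 0.0114 g 49.0 q6 -85.8
```

```bash
sed -i 's/^sys.exit.*/sys.exit(bool(abs(s["wrist_torque"][0])>.5 or s["ft_force"][0]<-4 or abs(s["ft_force"][2])>6))/' st.py
python3 -m creep '[[-0.03,0,0,0,0,0,255],[-0.06,0,0,0,0,0,255],[-0.06,0,0,0,0,0,255]]' >/dev/null; python3 st.py &&
python3 -m creep '[[-0.03,0,0,0,0,0,255],[-0.06,0,0,0,0,0,255],[-0.06,0,0,0,0,0,255]]' >/dev/null && python3 st.py &&
python3 -m creep '[[-0.03,0,0,0,0,0,255],[-0.06,0,0,0,0,0,255],[-0.06,0,0,0,0,0,255]]' >/dev/null && python3 st.py &&
python3 -m creep '[[-0.03,0,0,0,0,0,255],[-0.06,0,0,0,0,0,255],[-0.06,0,0,0,0,0,255]]' >/dev/null && python3 st.py &&
python3 -m creep '[[-0.03,0,0,0,0,0,255],[-0.06,0,0,0,0,0,255],[-0.06,0,0,0,0,0,255]]' >/dev/null && python3 st.py &&
python3 -m creep '[[-0.03,0,0,0,0,0,255],[-0.06,0,0,0,0,0,255],[-0.06,0,0,0,0,0,255]]' >/dev/null && python3 st.py &&
python3 -m creep '[[-0.03,0,0,0,0,0,255],[-0.06,0,0,0,0,0,255],[-0.06,0,0,0,0,0,255]]' >/dev/null && python3 st.py &&
python3 -m creep '[[-0.03,0,0,0,0,0,255],[-0.06,0,0,0,0,0,255],[-0.06,0,0,0,0,0,255]]' >/dev/null && python3 st.py
```

```text
t 23.87 p [0.5494 0.1093 0.1577] x [-0.997 -0.078 -0.   ] y [-0.078  0.997 -0.   ] F [ 2.9   0.27 -1.35] M [ 0.06 -0.33 -0.05] w 0.0112 g 49.0 q6 -85.8
t 24.12 p [0.55   0.1093 0.1577] x [-0.997 -0.077 -0.   ] y [-0.077  0.997  0.   ] F [ 2.13  0.17 -1.8 ] M [ 0.08 -0.41 -0.  ] w 0.0115 g 49.0 q6 -85.8
t 24.37 p [0.5506 0.1094 0.1577] x [-0.997 -0.077 -0.   ] y [-0.077  0.997  0.   ] F [ 2.47  0.97 -1.44] M [ 0.06 -0.48  0.03] w 0.0114 g 49.0 q6 -85.8
t 24.62 p [0.5512 0.1095 0.1577] x [-0.997 -0.078 -0.   ] y [-0.078  0.997 -0.   ] F [ 3.39  0.41 -1.35] M [ 0.08 -0.51  0.01] w 0.0112 g 49.0 q6 -85.8
t 24.87 p [0.5518 0.1095 0.1577] x [-0.997 -0.078 -0.   ] y [-0.078  0.997  0.   ] F [ 3.87  0.15 -1.8 ] M [ 0.11 -0.52  0.07] w 0.0113 g 49.0 q6 -85.8
t 25.12 p [0.5523 0.1095 0.1577] x [-0.997 -0.078 -0.   ] y [-0.078  0.997 -0.   ] F [ 3.63  0.42 -2.07] M [ 0.12 -0.64  0.02] w 0.0111 g 49.0 q6 -85.8
t 25.37 p [0.5529 0.1096 0.1577] x [-0.997 -0.078 -0.   ] y [-0.078  0.997 -0.   ] F [ 4.01  0.2  -1.92] M [ 0.16 -0.67  0.02] w 0.0112 g 49.0 q6 -85.8
t 25.62 p [0.5534 0.1097 0.1577] x [-0.997 -0.078  0.   ] y [-0.078  0.997  0.   ] F [ 2.96  1.16 -0.74] M [ 0.26 -0.44  0.07] w 0.0112 g 49.0 q6 -85.8
```

```bash
python3 -m creep '[[-0.03,0,0,0,0,0,255],[-0.05,0,0,0,0,0,255],[-0.05,0,0,0,0,0,255]]' >/dev/null; python3 st.py &&
python3 -m creep '[[-0.03,0,0,0,0,0,255],[-0.05,0,0,0,0,0,255],[-0.05,0,0,0,0,0,255]]' >/dev/null && python3 st.py &&
python3 -m creep '[[-0.03,0,0,0,0,0,255],[-0.05,0,0,0,0,0,255],[-0.05,0,0,0,0,0,255]]' >/dev/null && python3 st.py &&
python3 -m creep '[[-0.03,0,0,0,0,0,255],[-0.05,0,0,0,0,0,255],[-0.05,0,0,0,0,0,255]]' >/dev/null && python3 st.py &&
python3 -m creep '[[-0.03,0,0,0,0,0,255],[-0.05,0,0,0,0,0,255],[-0.05,0,0,0,0,0,255]]' >/dev/null && python3 st.py &&
python3 -m creep '[[-0.03,0,0,0,0,0,255],[-0.05,0,0,0,0,0,255],[-0.05,0,0,0,0,0,255]]' >/dev/null && python3 st.py
```

```text
t 25.87 p [0.5538 0.1097 0.1576] x [-0.997 -0.078  0.   ] y [-0.078  0.997 -0.   ] F [ 0.46  0.74 -1.14] M [ 0.11 -0.    0.05] w 0.0114 g 49.0 q6 -85.8
t 26.12 p [0.5544 0.1097 0.1576] x [-0.997 -0.078  0.   ] y [-0.078  0.997 -0.   ] F [ 0.14 -0.32 -0.89] M [0.03 0.06 0.02] w 0.0112 g 49.0 q6 -85.8
t 26.37 p [0.5549 0.1097 0.1577] x [-0.997 -0.078  0.   ] y [-0.078  0.997 -0.   ] F [ 0.32 -0.39 -0.88] M [ 0.04 -0.02 -0.05] w 0.0113 g 49.0 q6 -85.8
t 26.62 p [0.5555 0.1098 0.1577] x [-0.997 -0.077 -0.   ] y [-0.077  0.997 -0.   ] F [ 0.21 -0.12 -0.67] M [ 0.04  0.02 -0.02] w 0.0111 g 49.0 q6 -85.8
t 26.87 p [0.556  0.1098 0.1576] x [-0.997 -0.078  0.   ] y [-0.078  0.997 -0.   ] F [-0.76  0.53 -0.16] M [-0.07  0.02 -0.03] w 0.011 g 49.0 q6 -85.9
t 27.12 p [0.5563 0.1098 0.1576] x [-0.997 -0.078  0.   ] y [-0.078  0.997 -0.   ] F [-1.88  0.22 -1.01] M [-0.02  0.34  0.01] w 0.0112 g 49.1 q6 -85.9
```

```bash
python3 -m creep '[[-0.02,0,0,0,0,0,255],[-0.03,0,0,0,0,0,255],[-0.03,0,0,0,0,0,255]]' >/dev/null; python3 st.py &&
python3 -m creep '[[-0.02,0,0,0,0,0,255],[-0.03,0,0,0,0,0,255],[-0.03,0,0,0,0,0,255]]' >/dev/null && python3 st.py
```

```text
t 27.37 p [0.5564 0.1099 0.1576] x [-0.997 -0.078  0.001] y [-0.078  0.997 -0.   ] F [-5.4  -0.92  0.51] M [-0.04  0.93  0.02] w 0.0111 g 49.2 q6 -85.9
```

Push dropped after the jaws, then rose sharply: home. Unload and release.

```bash
python3 -m creep '[[0.03,0,0.02,0,0,0,255],[0.05,0,0.03,0,0,0,255],[0.05,0,0.03,0,0,0,255]]' >/dev/null; python3 st.py
python3 -m creep '[[0,0,0,0,0,0,215],[0,0,0,0,0,0,190],[0,0,0,0,0,0,160],[0,0,0,0,0,0,130],[0,0,0,0,0,0,130]]' >/dev/null; python3 st.py
python3 -m creep '[[0,0,-1,0,0,0,130],[0,0,-3,0,0,0,130],[0,0,-6,0,0,0,130],[0,0,-9,0,0,0,130],[0,0,-12,0,0,0,130]]' >/dev/null
python3 -m creep '[[3,0,0,0,0,0,130],[6,0,0,0,0,0,130],[9,0,0,0,0,0,130],[9,0,0,0,0,0,130]]' >/dev/null; python3 st.py
python3 - <<'E'
from fit import *
out=[]
for n in('scene','side'):
    c=capture(n)
    print(n,[(np.round(r['xy'],1).tolist(),round(r['conf'],2)) for r in look_for('clip_bore',n)])
    u,v=proj(c,[.58,.111,.155]).astype(int)-[25,30]
    big=cv2.resize(c['frame'][v:v+60,u:u+50,::-1],None,fx=8,fy=8,interpolation=cv2.INTER_NEAREST)
    for q in place([q+[0,0,.1502] for q in clip_parts()],.5564,.1099,np.radians(4.46)):
        uv=(np.array([proj(c,x) for x in q])+.5-[u,v])*8
        cv2.polylines(big,[cv2.convexHull(uv.astype(np.int32))],True,(0,255,0),1)
    out.append(big)
cv2.imwrite('pics/fin.png',np.hstack(out))
E
```

```text
t 27.62 p [0.5563 0.1098 0.1574] x [-0.997 -0.077 -0.   ] y [-0.077  0.997 -0.   ] F [-1.3  -0.41  0.97] M [-0.08  0.37  0.01] w 0.0111 g 49.2 q6 -85.9
t 28.03 p [0.5563 0.1098 0.1574] x [-0.997 -0.077 -0.   ] y [-0.077  0.997 -0.   ] F [0.57 0.06 0.02] M [-0.01  0.03 -0.02] w 0.0415 g 0.0 q6 -85.9
t 28.78 p [0.4634 0.1027 0.2793] x [-0.997 -0.078 -0.002] y [-0.078  0.997  0.   ] F [-1.24 -0.72  0.9 ] M [-0.04 -0.04  0.  ] w 0.0418 g 0.0 q6 -85.1
scene [([293.2, 180.0], 0.59), ([139.4, 283.1], 0.56)]
side [([266.7, 180.2], 0.65), ([310.5, 332.5], 0.65)]
```

View pics/fin.png

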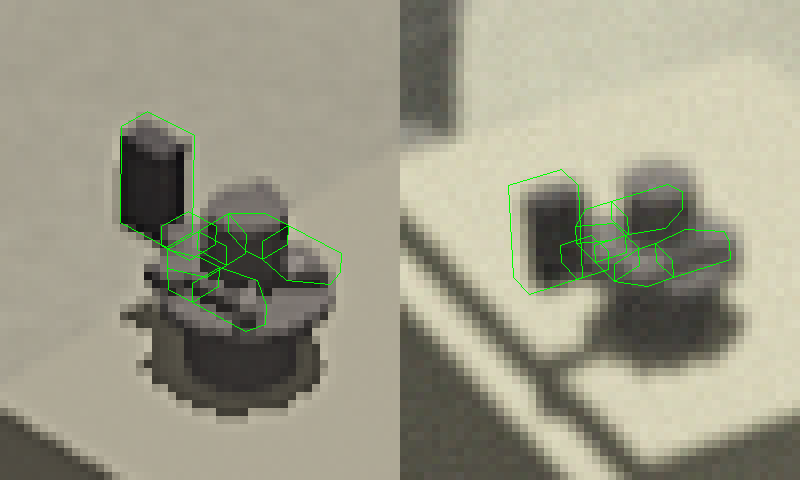

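The final picture shows the clip flat in the groove (scene pixel about (293, 180)), its fork around the core between collar and head and the tab free. The gripper is clear, so I'm handing in.

```bash
python3 -m creep '[[0,0,0,0,0,0,130],[0,0,0,0,0,0,130]]' >/dev/null; python3 -c "
from plant import *
print(close_job())"
```

```text
the job is handed in; nothing more can be done
None
```

The clip is snapped home in the stud's groove, lying flat on the collar and released, and the job is handed in at about 29 s; the hand-in returned no verdict, and I did not re-measure the bystanders or the door afterwards.

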